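# Poise the sprung tweezers over the red bead at the marked gap

### The job

Get ready to pick the red bead for the landscape model: take the sprung tweezers off their wooden rest by the blue finger grips, squeeze them until the sprung arm lies over the green mark on their gauge (a tip gap of 16 mm), and hold the tips centred a finger's width above the red bead without touching it. Finish while still holding the tweezers there in the air, with the gap steady. Leave the beads, the thread spool, the wood slice, the paint pot and the green tin where they are.

Things in the scene. Friction and masses are not known exactly. Their poses are not given: they have to be found in the camera images.
- tweezers: sprung steel tweezers, 200 mm long, about 80 g, lying flat on the rest. Origin between the blue finger grips at the underside of the arms; x points to the tips, z up. Pivot at x = -100 mm, tips at x = +100. Arms: upright strips 4 mm thick, 12 mm high (at the tips 8 mm high, 2 to 10 mm above the underside); fixed arm on the -y side, sprung arm on the +y side
- sprung_arm (a joint): squeeze angle about the pivot: 0 free (tip gap 36 mm), grows as squeezed, 0.10 at the green mark (gap 16 mm), 0.175 at its stop (gap 1 mm); gap = 36 mm - 200 mm x angle. The spring pushes back on the grips with about 2 N when free, 4.5 N at the mark, and reopens the arms when let go
- gauge_mark (a point): centre of the green mark, 7 mm wide, on the white gauge strip fixed to the fixed arm near the tips, just below the arms: x = 72, y = 8.6, z = -1 mm in the tweezers' frame. The sprung arm lies centred over it at the marked gap
- tip_middle (a point): midway between the two tips when the gap is at the mark: x = 100, y = 0, z = 6 mm in the tweezers' frame
- grip_middle (a point): midway between the blue grips at the marked gap: x = 0, y = 0, z = 9 mm in the tweezers' frame. Grips are 34 mm long in x, 18 mm high from the underside, on the outer sides of the arms. Fixed grip's outer face at y = -14 mm; sprung grip's at y = +24 mm free (38 mm over both), +14 mm at the mark (28 mm over both, faces then parallel to x)
- rest: fixed wooden rest of the tweezers: base plate 200 x 70 mm, 8 mm thick, with two cross posts 16 mm thick in x whose tops are 40 mm above the table, centred at x = -85 mm (40 mm wide) and x = +50 mm (70 mm wide). The tweezers lie across the post tops, their grips over the open middle. Origin on the table below the grips, x as the tweezers' x
- bead_board: fixed wooden board 65 x 150 mm, 20 mm high, three beads standing on it in a row along its y, 46 mm apart. Origin centre of its underside
- bead_red: red barrel-shaped bead, 14 mm in diameter and 14 mm high, standing loose on the bead board. Origin centre of its underside (20 mm above the table)
- bead_blue: blue bead of the same size, leave alone
- bead_yellow: yellow bead of the same size, leave alone
- paint_pot: white jar with blue label and lid, 66 mm diameter, 90 mm high, to the right of the work, leave alone. Origin centre of its underside
- green_tin: green tin, 66 mm diameter, 110 mm high, to the left of the work, leave alone. Origin centre of its underside
- thread_spool: blue thread spool, 44 mm diameter, 40 mm high, leave alone. Origin centre of its underside
- wood_slice: round slice of branch, 38 mm diameter, 8 mm thick, flat on the table, leave alone. Origin centre of its underside
Mind the look-alikes: they are no part of the job. Leave any pink look-alike of the rest alone. There is more than one size of the tweezers; the one meant has the size given above.

How it is judged:
By the outcome, as a careful person would: the job done as asked, in the order asked, and still so for the second after the job is handed in, while the arm keeps its last pose, push and grip.
It also fails if it takes over 35 s, if anything falls off the work surface, if the arm or the gripper's body presses on something with over 40 N, if the wrist force passes 120 N, or if a joint passes its speed limit or range.

### The arm

A 6-joint arm with a two-finger parallel gripper is mounted at the origin on the work surface. World frame = base frame: x ahead of the robot, y to its left, z up, the work surface at z = 0. Lengths are in m, angles in rad, forces in N, time in s.
With the tool pointing down it reaches from about 0.325 to 0.875 m from the base axis. Payload 4.4 kg.
Tool frame: the origin (TCP) lies between the finger pads; the fingertips stand 8 mm ahead of it and the grasp point (between the pads) lies 11 mm behind it; z points along the fingers, y is the line along which they close (so a half turn about z gives the same grasp; the last joint's range is limited). The gripper opens to 85 mm and grips with 20 to 120 N. Pads are 22 mm wide; open, the fingers measure 114 mm over their backs; the gripper's body (76 mm by 85 mm) begins 54 mm behind the grasp point. The pads swing forward as they close: fully open they stand 13 mm farther back than shut.
Start: joints at [-1.355, 0.207, 1.542, -0, 1.393, -0.15], TCP at [0.206, -0.537, 0.207] pointing down, gripper open.
Joint ranges: [-2.73, 2.73], [-0.86, 2.22], [0.23, 2.46], [-1.11, 4.25], [0.08, 2.63], [-2.82, 2.82]. Speed limits (rad/s): [2.79, 2.79, 3.14, 3.14, 3.14, 3.14].

### API

Orientations are given as a unit quaternion [x, y, z, w].
In Python, from workcell import observe, get_image, camera_info, job_done gives the robot as it stands.
- The arm moves only by the tool arm_command, never from a script. Its argument "increments" is a list of rows, each an object of numbers: "x", "y", "z": the shift along the tool's x, y, z scaled (see below); "turn": the turn about the tool's z scaled (see below); "grip": the closure, from -1 (fully open) to 1 (shut), so that 0 is half open. A call has 1 to 5 rows; each row shifts and turns the commanded pose from where the row before left it, along the tool's axes as they then stand; what a row does not reach is not made up. The controller multiplies each number of a shift by 30 mm and each number of a turn by 60 degrees. A row lasts 1/8 s, in which the tool goes at most 62.5 mm and 10.7 degrees, less where a joint would pass 70% of its speed; a pose out of reach is approached as far as the arm can. A call with a number of a shift or a turn outside -1 to 1 is refused whole. A call with a gripper value outside its range is refused whole. The fingers move at their own pace and stop on an object; the grip force is fixed at half the most. Time passes only in rows, so rows that do not move let the fingers close. It gives the time, the measured TCP pose, the force, the opening and the grip force at its end, in the units of the state.
- observe(): the state, without advancing time (a new reading comes with each control period).
- get_image(name): name is "scene" or "top"; returns the picture (480x640x3 uint8, red, green, blue); there is no depth.
- camera_info(name): a dict with "K" (3x3 intrinsics, pixels), "rvec" (rotation vector, rad) and "tvec" (3), from world to camera coordinates, as OpenCV has them. Camera axes: x right, y down, z forward; pixel columns grow to the right and rows downward; lengths in m; the calibration is good to about 2 mm. A picture is of the moment at which its call begins. camera_info takes no time and is no camera call.
- job_done(): hands the job in; it is judged then, once.
The state is a dict: "clock": time; "joint_positions": joint angles; "joint_velocities": joint speeds; "effort": joint torques, N m; "tool_pos": TCP position; "orientation": TCP orientation; "wrist_force": force on the tool from outside, world axes, zero at the start; "torque": the same for the moment, N m; "opening": finger opening in m; "grasp_force": force on a finger pad.
Only numpy, scipy, OpenCV 4.12 (cv2) and the standard library are available. Lean on these libraries where they do the work, as an engineer would, in place of code of your own. Each camera call takes 0.05 s, during which the arm holds its last target. There are 200 camera calls.

## Working session

There is one attempt and no reset: what is moved stays moved. The work goes in short steps, Python scripts to look and compute and a tool call to move; the robot and the scene stay as the last step left them, time stands still between calls to the robot, and variables do not carry over. Pictures are saved under pics/ and viewed, at most 10 in all, crops included, and the job is handed in when it is done.

Besides the shell and the picture viewer there is one more tool, called after "Call:" in YAML: its name, and indented under it one key for each argument. arm_command: Moves the arm, as the interface text tells. Its arguments: {"type":"object","properties":{"increments":{"type":"array","items":{"type":"object","properties":{"x":{"type":"number","minimum":-1,"maximum":1},"y":{"type":"number","minimum":-1,"maximum":1},"z":{"type":"number","minimum":-1,"maximum":1},"turn":{"type":"number","minimum":-1,"maximum":1},"grip":{"type":"number"}}}}},"required":["increments"]}

```bash
mkdir -p pics
python3 - <<'E'
from workcell import *
import cv2
for n in("top","scene"):
    im=get_image(n); cv2.imwrite(f"pics/{n}0.png",im[:,:,::-1]); c=camera_info(n); print(n,c)
s=observe(); print(s)
E
```

```text
top {'K': array([[507.0302908 ,   0.        , 317.919985  ],
       [  0.        , 507.0302908 , 238.13272562],
       [  0.        ,   0.        ,   1.        ]]), 'rvec': array([ 2.15218014, -2.20952171,  0.050632  ]), 'tvec': array([0.02946393, 0.49737438, 1.09540838])}
scene {'K': array([[444.17781992,   0.        , 321.10156726],
       [  0.        , 444.17781992, 240.35823313],
       [  0.        ,   0.        ,   1.        ]]), 'rvec': array([ 1.28852848,  2.09970812, -1.00525792]), 'tvec': array([ 0.19640599, -0.21245745,  1.26856979])}
{'clock': 0.1, 'joint_positions': array([-1.35450332e+00,  2.07379740e-01,  1.54279472e+00,  9.57248744e-06,
        1.39351034e+00, -1.50510973e-01]), 'joint_velocities': array([-0.00073379, -0.00299479, -0.00143039,  0.00243588,  0.00085546,
        0.00111978]), 'effort': array([ 2.43236364e-04, -3.84083605e+01, -2.92550951e+01, -1.05944057e-04,
        4.83258627e-03, -2.23079709e-06]), 'tool_pos': array([ 0.20604333, -0.53603749,  0.20642417]), 'orientation': array([ 9.83228561e-01,  1.82374621e-01, -2.96923033e-05, -1.04565892e-03]), 'wrist_force': array([-0.6962929 ,  0.13209752, -0.65877467]), 'torque': array([-0.01361764, -0.02207364,  0.00795992]), 'grasp_force': 0.0, 'opening': 0.08542105929417422}
```

View pics/top0.png

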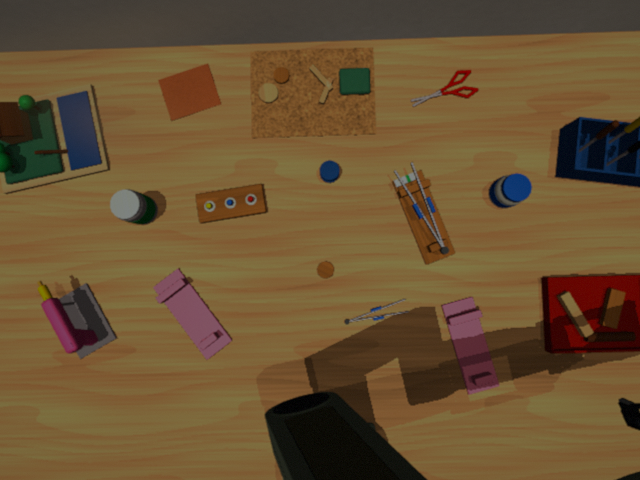

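View pics/scene0.png

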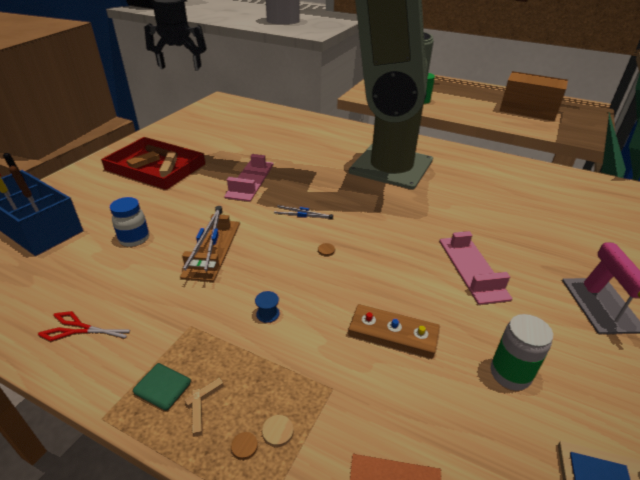

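Top view: the candidates for the tweezers are the large pair on the brown wooden rest (422,210) and the small pair lying on the table (375,312). There are pink look-alike rests at (193,315) and (470,345). The red bead is at (252,199), next to blue (230,202) and yellow (210,205). I choose the large pair on the wooden rest, with pivot near (444,250) and tips near (400,172). In the scene view they are at (207,240), with the red bead at (369,317).

```bash
cat > h.py <<'E'
import numpy as np, cv2
from workcell import *
def cam(n):
    c=camera_info(n); return c["K"],cv2.Rodrigues(c["rvec"])[0],c["tvec"]
def ray(n,uv):
    K,R,t=cam(n); d=R.T@np.linalg.solve(K,[*uv,1.]); return -R.T@t,d
def plane(n,uv,z):
    o,d=ray(n,uv); return o+d*(z-o[2])/d[2]
def proj(n,p):
    K,R,t=cam(n); q=K@(R@np.asarray(p)+t); return q[:2]/q[2]
def tri(uv1,uv2):
    (a,d),(b,e)=ray("top",uv1),ray("scene",uv2)
    s=np.linalg.lstsq(np.c_[d,-e],b-a,rcond=None)[0]
    p,q=a+d*s[0],b+e*s[1]; return (p+q)/2,np.linalg.norm(p-q)
def blobs(im,box,lo,hi,amin=4):
    x0,y0,x1,y1=box; h=cv2.cvtColor(np.ascontiguousarray(im[y0:y1,x0:x1]),cv2.COLOR_RGB2HSV)
    m=cv2.inRange(h,lo,hi); n,l,s,c=cv2.connectedComponentsWithStats(m)
    return [(np.round(c[i]+[x0,y0],1).tolist(),int(s[i,4]),s[i,:4].tolist()) for i in range(1,n) if s[i,4]>=amin]
E
python3 - <<'E'
from h import *
T=cv2.imread("pics/top0.png")[:,:,::-1];S=cv2.imread("pics/scene0.png")[:,:,::-1]
bl=((100,130,60),(125,255,255)); rd=((0,190,90),(6,255,255)); gr=((45,90,60),(85,255,255)); dk=((0,0,0),(180,255,50))
for nm,im,bt,bb in(("T",T,(385,155,465,270),(190,180,270,225)),("S",S,(180,195,245,285),(345,300,445,355))):
    print(nm,"grips",blobs(im,bt,*bl),"green",blobs(im,bt,*gr),"dark",blobs(im,bt,*dk))
    print(nm,"red",blobs(im,bb,(0,170,80),(6,255,255)),blobs(im,bb,(172,150,80),(180,255,255)),"blue",blobs(im,bb,*bl),"yel",blobs(im,bb,(22,150,120),(35,255,255)))
a=cv2.resize(T[155:270,380:470],None,fx=5,fy=5,interpolation=2);b=cv2.resize(S[195:290,175:250],None,fx=5,fy=5,interpolation=2)
o=np.zeros((580,800,3),np.uint8);a=a[:575,:430];o[:a.shape[0],:a.shape[1]]=a;b=b[:,:365];o[:b.shape[0],432:432+b.shape[1]]=b
cv2.imwrite("pics/crop1.png",o[:,:,::-1])
E
```

```text
T grips [([430.4, 204.5], 48, [42, 43, 8, 14]), ([417.5, 210.6], 58, [28, 49, 10, 14])] green [([407.8, 178.2], 21, [21, 20, 5, 7])] dark [([398.8, 194.4], 9, [13, 37, 3, 6]), ([428.6, 248.6], 11, [42, 91, 4, 6]), ([443.5, 250.0], 40, [55, 92, 8, 7])]
T red [([249.8, 198.5], 20, [58, 16, 5, 6])] [] blue [([229.0, 202.0], 21, [37, 20, 5, 5])] yel [([208.0, 205.0], 9, [17, 24, 3, 3])]
S grips [([199.8, 233.2], 32, [17, 34, 7, 10]), ([214.5, 235.1], 49, [32, 34, 6, 14])] green [([198.8, 262.4], 15, [17, 65, 5, 6])] dark [([220.3, 210.6], 10, [39, 14, 3, 5])]
S red [([368.9, 315.5], 38, [21, 12, 7, 8])] [] blue [([394.6, 322.8], 37, [47, 19, 6, 9])] yel [([421.8, 328.0], 29, [74, 26, 7, 5])]
```

View pics/crop1.png

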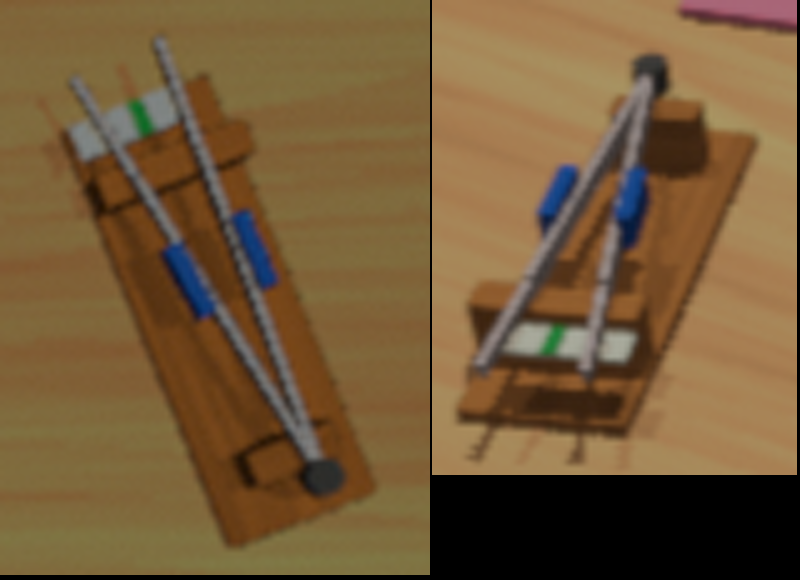

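The crop confirms the choice: wooden rest, green mark at (407.8,178.2), pivot at (444.6,250), fixed arm's tip at (412,163.5) and sprung arm's tip at (395,171.5). Next I fit the pose and look at the beads close up.

Run:
```python
from h import *
from scipy.optimize import least_squares
obs=[("top",(444.6,250.2),(-100,0,12)),("top",(412.2,163.6),(99,-10,10)),("top",(395.3,171.6),(98,30,10)),("top",(430.6,204.6),(0,-11,17)),("top",(417.5,210.8),(0,20,17)),("top",(407.8,178.4),(72,8.6,-1)),
("scene",(219,209.2),(-100,0,8)),("scene",(185.2,268.8),(100,-10,6)),("scene",(206.8,269.4),(99,30,6)),("scene",(214.5,235.1),(0,21.5,10)),("scene",(198.8,262.6),(72,8.6,-1))]
def W(q,m):
    m=np.array(m)/1000;c,s=np.cos(q[2]),np.sin(q[2]); return np.array([q[0]+c*m[0]-s*m[1],q[1]+s*m[0]+c*m[1],.04+m[2]])
f=lambda q:np.concatenate([proj(n,W(q,m))-u for n,u,m in obs])
for sel in("top","scene",None):
    o2=[o for o in obs if sel in(None,o[0])]
    r=least_squares(lambda q:np.concatenate([proj(n,W(q,m))-u for n,u,m in o2]),[.6,-.22,.4],x_scale=.1,loss="soft_l1")
    print(sel,r.x,np.round(r.fun.reshape(-1,2),1).tolist())
T=cv2.imread("pics/top0.png")[:,:,::-1];S=cv2.imread("pics/scene0.png")[:,:,::-1]
for n,t,s in(("red",(249.8,198.5),(368.9,315.5)),("blue",(229,202),(394.6,322.8)),("yel",(208,205),(421.8,328))):
    print(n,tri(t,s),plane("top",t,.03))
for n,uv in(("pot",(515,188)),("tin",(128,205)),("spool",(330,170))): print(n,plane("top",uv,.09))
o=np.zeros((600,800,3),np.uint8);a=cv2.resize(T[180:225,190:270],None,fx=6,fy=6,interpolation=2);b=cv2.resize(S[303:355,342:445],None,fx=6,fy=6,interpolation=2)
o[:a.shape[0],:a.shape[1]]=a;o[275:275+b.shape[0],:b.shape[1]]=b;cv2.imwrite("pics/crop2.png",o[:,:,::-1])
```

```text
top [ 0.55506789 -0.21494434  0.36484602] [[0.1, 0.7], [-0.4, -0.5], [-0.6, -1.0], [0.6, 0.4], [0.2, -0.2], [0.1, 0.5]]
scene [ 0.55370603 -0.21266363  0.37477273] [[-0.7, -0.2], [-0.2, -0.3], [-0.9, 0.2], [1.0, 0.8], [0.9, -0.3]]
None [ 0.55441056 -0.21411397  0.37271595] [[0.0, 0.8], [-1.1, -0.1], [-1.3, -0.4], [0.2, 0.7], [-0.2, 0.2], [-0.5, 0.9], [-1.3, -0.3], [-1.1, -0.4], [-1.8, 0.2], [0.2, 0.8], [-0.0, -0.3]]
red (array([0.58717854, 0.16339187, 0.03034628]), np.float64(0.00221150714499029)) [0.58761922 0.16240453 0.03      ]
blue (array([0.58108981, 0.20900366, 0.02900215]), np.float64(0.0017060021931397098)) [0.58121859 0.20799509 0.03      ]
yel (array([0.57510143, 0.25441375, 0.03356166]), np.float64(0.002467262645581415)) [0.57592393 0.25403721 0.03      ]
pot [ 0.58510032 -0.3902484   0.09      ]
tin [0.57243956 0.40606788 0.09      ]
spool [ 0.63333375 -0.01334175  0.09      ]
```

View pics/crop2.png

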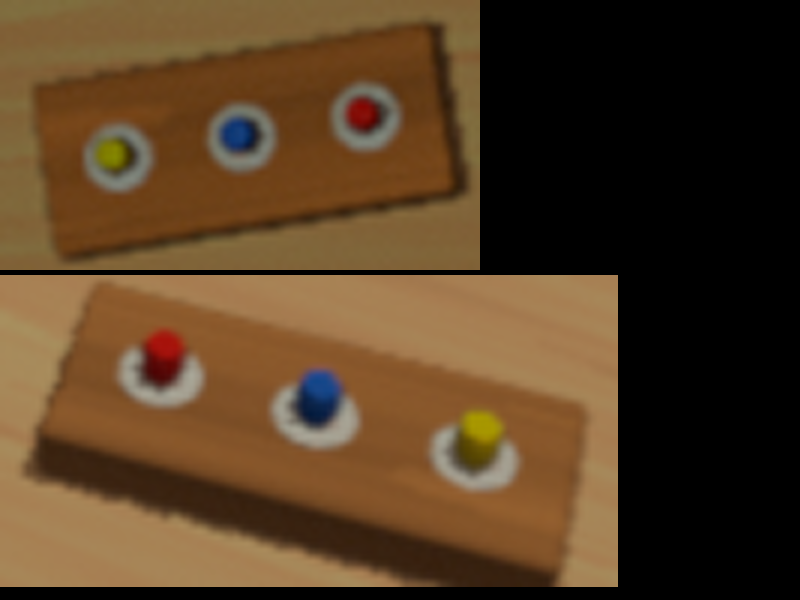

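Crop 2: the red bead's top is at about (250.5,199.0) in the top view, i.e. world (0.587, 0.162). The tweezers' origin is at about (0.5546, -0.2145) with yaw 0.37, and the tool is already aligned with that (0.367). I now move to above the grips.

Call:
arm_command:
  increments:
    - {"x": 0.98,"y": -0.4,"z": 0,"turn": 0,"grip": -1}
    - {"x": 0.98,"y": -0.4,"z": 0,"turn": 0,"grip": -1}
    - {"x": 0.98,"y": -0.4,"z": 0,"turn": 0,"grip": -1}
    - {"x": 0.98,"y": -0.4,"z": 0,"turn": 0,"grip": -1}
    - {"x": 0.98,"y": -0.4,"z": 0,"turn": 0,"grip": -1}

```text
clock: 0.72
tool_pos: [0.3224, -0.4269, 0.2069]
orientation: [0.983, 0.182, -0.0, -0.001]
wrist_force: [0.4, 1.0, 0.4]
opening: 0.0853
grasp_force: 0.0
```

Call:
arm_command:
  increments:
    - {"x": 0.98,"y": -0.4,"z": 0,"turn": 0,"grip": -1}
    - {"x": 0.98,"y": -0.4,"z": 0,"turn": 0,"grip": -1}
    - {"x": 0.98,"y": -0.4,"z": 0,"turn": 0,"grip": -1}
    - {"x": 0.98,"y": -0.4,"z": 0,"turn": 0,"grip": -1}
    - {"x": 0.98,"y": -0.4,"z": 0,"turn": 0,"grip": -1}

```text
clock: 1.35
tool_pos: [0.438, -0.3182, 0.2069]
orientation: [0.983, 0.182, -0.0, -0.0]
wrist_force: [0.7, -0.5, -0.4]
opening: 0.0854
grasp_force: 0.0
```

Call:
arm_command:
  increments:
    - {"x": 0.98,"y": -0.4,"z": 0,"turn": 0,"grip": -1}
    - {"x": 0.98,"y": -0.4,"z": 0,"turn": 0,"grip": -1}
    - {"x": 0.98,"y": -0.4,"z": 0,"turn": 0,"grip": -1}
    - {"x": 0.98,"y": -0.4,"z": 0,"turn": 0,"grip": -1}
    - {"x": 0.98,"y": -0.4,"z": 0,"turn": 0,"grip": -1}

```text
clock: 1.98
tool_pos: [0.5536, -0.2096, 0.2068]
orientation: [0.983, 0.182, -0.001, -0.0]
wrist_force: [-0.2, -0.2, -0.0]
opening: 0.0855
grasp_force: 0.0
```

Call:
arm_command:
  increments:
    - {"x": 0,"y": 0,"z": 0.8,"turn": 0,"grip": -0.2}
    - {"x": 0,"y": 0,"z": 0.8,"turn": 0,"grip": -0.2}
    - {"x": 0,"y": 0,"z": 0,"turn": 0,"grip": -0.2}

```text
clock: 2.35
tool_pos: [0.5512, -0.2092, 0.1564]
orientation: [0.983, 0.183, -0.003, -0.002]
wrist_force: [0.1, -0.1, 0.4]
opening: 0.0513
grasp_force: 0.0
```

Call:
arm_command:
  increments:
    - {"z": 0.8,"grip": -0.2}
    - {"z": 0.8,"grip": -0.2}
    - {"z": 0.8,"grip": -0.2}
    - {"grip": -0.2}
    - {"grip": -0.2}

```text
schema error: expected keys x, y, z, turn, grip
```

Run:
```python
from h import *
s=observe();print(s["tool_pos"],s["orientation"],s["wrist_force"])
for n in("top","scene"):
    im=get_image(n);cv2.imwrite(f"pics/{n}1.png",im[:,:,::-1])
T=cv2.imread("pics/top1.png");S=cv2.imread("pics/scene1.png")
o=np.hstack([cv2.resize(T[140:260,370:470],(400,480)),cv2.resize(S[180:300,165:265],(400,480))])
cv2.imwrite("pics/crop3.png",o)
```

```text
[ 0.55117679 -0.20921526  0.15640073] [ 0.98319893  0.18250645 -0.00258546 -0.00213891] [ 0.05960143 -0.11682284  0.37570678]
```

View pics/crop3.png

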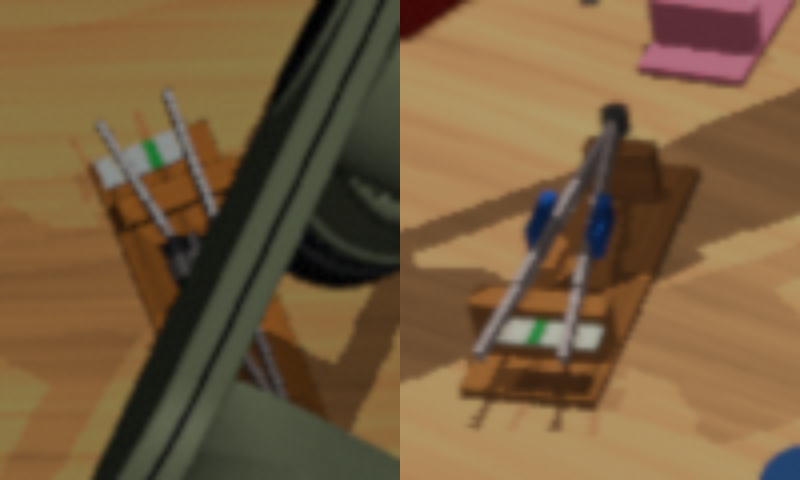

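The crop shows the tweezers untouched on the rest with the arm above them. The call was refused because keys were missing, so I descend with all keys given.

Call:
arm_command:
  increments:
    - {"x": 0,"y": 0,"z": 0.8,"turn": 0,"grip": -0.2}
    - {"x": 0,"y": 0,"z": 0.8,"turn": 0,"grip": -0.2}
    - {"x": 0,"y": 0,"z": 0.8,"turn": 0,"grip": -0.2}
    - {"x": 0,"y": 0,"z": 0,"turn": 0,"grip": -0.2}
    - {"x": 0,"y": 0,"z": 0,"turn": 0,"grip": -0.2}

```text
clock: 3.08
tool_pos: [0.5545, -0.2114, 0.0893]
orientation: [0.983, 0.182, 0.001, 0.001]
wrist_force: [-0.4, 0.5, -0.6]
opening: 0.0516
grasp_force: 0.0
```

Run:
```python
from h import *
s=observe();print(s["tool_pos"],s["orientation"],s["wrist_force"])
im=get_image("scene");cv2.imwrite(f"pics/scene2.png",im[:,:,::-1])
S=cv2.imread("pics/scene2.png")
cv2.imwrite("pics/crop4.png",cv2.resize(S[160:290,150:280],(600,600),interpolation=2))
```

```text
[ 0.55452256 -0.21137976  0.08933502] [9.83247495e-01 1.82269253e-01 1.17131926e-03 9.54018975e-04] [-0.41055449  0.49657188 -0.63392774]
```

View pics/crop4.png

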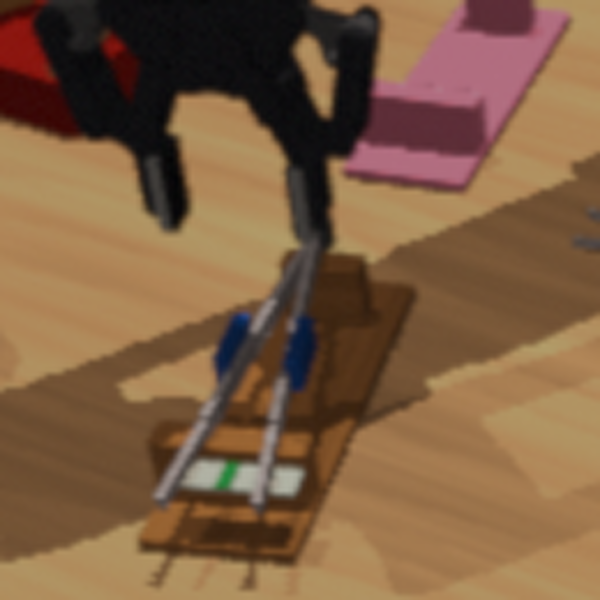

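The crop shows the fingers above and astride the grips (grips at crop (232,345) and (300,350)). I descend and close to about 30 mm.

Call:
arm_command:
  increments:
    - {"x": 0,"y": 0,"z": 0.6,"turn": 0,"grip": -0.2}
    - {"x": 0,"y": 0,"z": 0.6,"turn": 0,"grip": -0.2}
    - {"x": 0,"y": 0,"z": 0.48,"turn": 0,"grip": -0.2}
    - {"x": 0,"y": 0,"z": 0,"turn": 0,"grip": -0.2}
    - {"x": 0,"y": 0,"z": 0,"turn": 0,"grip": -0.2}

```text
clock: 3.75
tool_pos: [0.5535, -0.2107, 0.037]
orientation: [0.983, 0.182, 0.0, 0.0]
wrist_force: [-0.2, 0.5, 0.1]
opening: 0.0513
grasp_force: 0.0
```

Call:
arm_command:
  increments:
    - {"x": 0,"y": 0,"z": 0,"turn": 0,"grip": 0.0}
    - {"x": 0,"y": 0,"z": 0,"turn": 0,"grip": 0.1}
    - {"x": 0,"y": 0,"z": 0,"turn": 0,"grip": 0.15}
    - {"x": 0,"y": 0,"z": 0,"turn": 0,"grip": 0.2}
    - {"x": 0,"y": 0,"z": 0,"turn": 0,"grip": 0.2}

```text
clock: 4.38
tool_pos: [0.5533, -0.2106, 0.0371]
orientation: [0.983, 0.182, 0.0, 0.0]
wrist_force: [-0.1, 0.3, 0.5]
opening: 0.0339
grasp_force: 0.0
```

Call:
arm_command:
  increments:
    - {"x": 0,"y": 0,"z": 0,"turn": 0,"grip": 0.24}
    - {"x": 0,"y": 0,"z": 0,"turn": 0,"grip": 0.28}
    - {"x": 0,"y": 0,"z": 0,"turn": 0,"grip": 0.3}
    - {"x": 0,"y": 0,"z": 0,"turn": 0,"grip": 0.3}
    - {"x": 0,"y": 0,"z": 0,"turn": 0,"grip": 0.3}

```text
clock: 5.0
tool_pos: [0.5533, -0.2106, 0.0371]
orientation: [0.983, 0.182, 0.0, -0.0]
wrist_force: [0.1, -0.6, 0.0]
opening: 0.0303
grasp_force: 0.0
```

Run:
```python
from h import *
s=observe();print(s["tool_pos"],s["orientation"],s["wrist_force"],s["opening"],s["grasp_force"])
im=get_image("scene");cv2.imwrite(f"pics/scene3.png",im[:,:,::-1])
S=cv2.imread("pics/scene3.png")
cv2.imwrite("pics/crop5.png",cv2.resize(S[160:290,150:280],(600,600),interpolation=2))
```

```text
[ 0.55332206 -0.2105842   0.03709142] [ 9.83234118e-01  1.82347660e-01  1.32800734e-06 -5.58278181e-06] [ 0.06838722 -0.62353285  0.03647576] 0.03032912554437479 0.0
```

View pics/crop5.png

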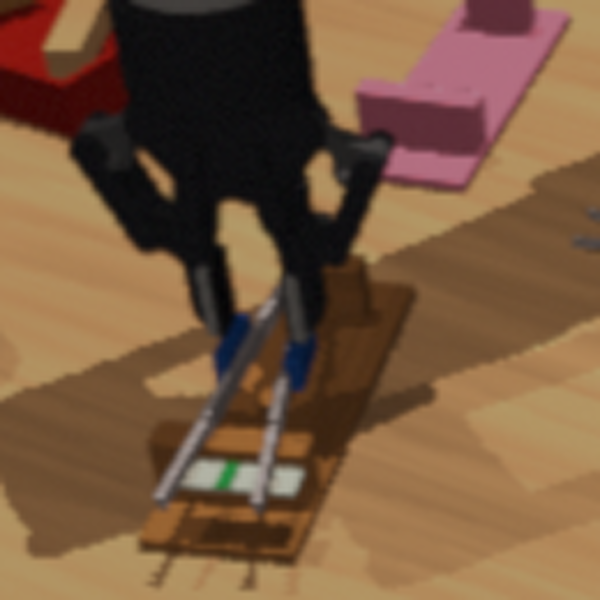

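The crop shows the arms unmoved and no grip force, with the fingertips seeming short of or behind the grips. I check by projection.

Run:
```python
from h import *
S=cv2.imread("pics/scene3.png")[:,:,::-1];S0=cv2.imread("pics/scene0.png")[:,:,::-1]
f=lambda p:((proj("scene",p)-[150,160])*600/130).round()
c,s=np.cos(.367),np.sin(.367);R=np.array([[c,-s],[s,c]])
p=np.array([.5533,-.2106])
for y in(-.015,.015,-.019,.019):
    for z in(.029,.048): print("finger",y,z,f([*(p+R@[0,y]),z]))
o=np.array([.5546,-.2145])
for y in(-.014,.024):
    for z in(.04,.058): print("grip",y,z,f([*(o+R@[0,y]),z]), "x-17",f([*(o+R@[-.017,y]),z]),"x17",f([*(o+R@[.017,y]),z]))
for im in(S0,S): print(blobs(im,(180,195,245,285),(100,130,60),(125,255,255)))
b0=blobs(S0,(180,195,245,285),(100,130,60),(125,255,255));T=cv2.imread("pics/top0.png")[:,:,::-1]
print(tri((417.5,210.6),b0[1][0]),tri((430.4,204.5),b0[0][0]),"green",tri((407.8,178.2),(198.8,262.4)),"piv",tri((444.3,250),(219,209.3)))
print("tips",tri((412.2,163.6),(185.2,268.4)),tri((395.3,171.4),(206.8,269.2)))
```

```text
finger -0.015 0.029 [233. 382.]
finger -0.015 0.048 [227. 349.]
finger 0.015 0.029 [298. 387.]
finger 0.015 0.048 [293. 354.]
finger -0.019 0.029 [225. 382.]
finger -0.019 0.048 [218. 348.]
finger 0.019 0.029 [307. 388.]
finger 0.019 0.048 [302. 355.]
grip -0.014 0.04 [223. 362.] x-17 [235. 340.] x17 [211. 386.]
grip -0.014 0.058 [217. 330.] x-17 [229. 308.] x17 [205. 354.]
grip 0.024 0.04 [306. 369.] x-17 [316. 346.] x17 [295. 392.]
grip 0.024 0.058 [301. 337.] x-17 [311. 314.] x17 [290. 360.]
[([199.8, 233.2], 32, [17, 34, 7, 10]), ([214.5, 235.1], 49, [32, 34, 6, 14])]
[([197.9, 236.3], 11, [17, 39, 3, 6]), ([213.2, 239.0], 20, [32, 40, 3, 9])]
(array([ 0.54757185, -0.19541195,  0.0525146 ]), np.float64(0.0030904329045706265)) (array([ 0.55951076, -0.2226863 ,  0.05573787]), np.float64(0.0026360478509198917)) green (array([ 0.61985013, -0.17988525,  0.04004004]), np.float64(0.0023227616045477864)) piv (array([ 0.46237905, -0.24879912,  0.04857505]), np.float64(0.004455727485832191))
tips (array([ 0.64973924, -0.18882949,  0.04450929]), np.float64(0.004504067507600118)) (array([ 0.63344823, -0.15138559,  0.04516328]), np.float64(0.005769391653345376))
```

Run:
```python
from h import *
c,s=np.cos(.367),np.sin(.367);R=np.array([[c,-s],[s,c]])
p=np.array([.5512,-.2092])
for x in(-.03,0): 
  for z in(.148,.175): print("top1",x,z,[((proj("top",[*(p+R@[x,y]),z])-[370,140])*4).round().tolist() for y in(-.03,.03)],[proj("scene",[*(p+R@[x,y]),z]).round().tolist() for y in(-.03,.03)])
get=get_image("top");cv2.imwrite("pics/top3.png",get[:,:,::-1])
T=cv2.imread("pics/top3.png");S1=cv2.imread("pics/scene1.png")
o=np.hstack([cv2.resize(T[140:260,370:470],(400,480)),cv2.resize(S1[100:220,150:250],(400,480))])
cv2.imwrite("pics/crop6.png",o)
```

```text
top1 -0.03 0.148 [[333.0, 286.0], [218.0, 334.0]] [[190.0, 186.0], [220.0, 188.0]]
top1 -0.03 0.175 [[347.0, 279.0], [229.0, 328.0]] [[188.0, 174.0], [218.0, 176.0]]
top1 0 0.148 [[308.0, 229.0], [194.0, 277.0]] [[185.0, 194.0], [216.0, 196.0]]
top1 0 0.175 [[322.0, 221.0], [204.0, 270.0]] [[183.0, 182.0], [214.0, 184.0]]
```

View pics/crop6.png

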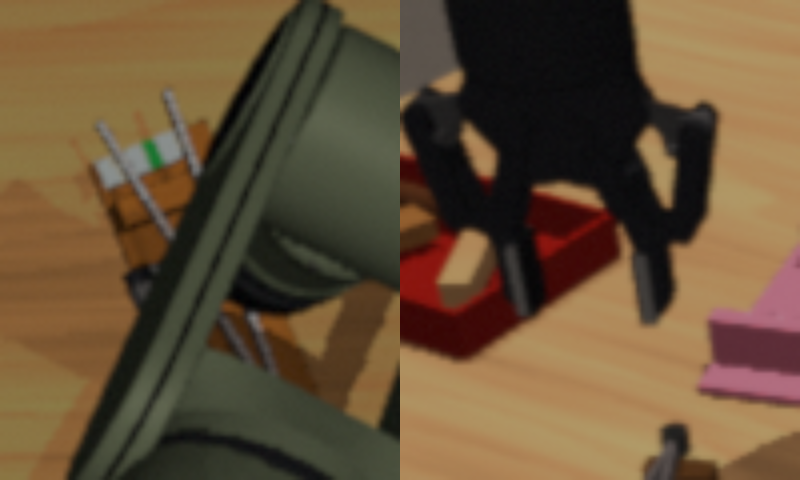

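Crop 6 puts the fingertips about 20 mm higher than the reported TCP suggests: scene1 tips are at (181,179) and (212,180), so z ≈ 0.178 at TCP 0.156. The closing passed above the grips. I reopen and go lower in small steps, watching the force.

Call:
arm_command:
  increments:
    - {"x": 0,"y": 0,"z": 0,"turn": 0,"grip": -0.1}
    - {"x": 0,"y": 0,"z": 0,"turn": 0,"grip": -0.2}
    - {"x": 0,"y": 0,"z": 0,"turn": 0,"grip": -0.2}
    - {"x": 0,"y": 0,"z": 0.3,"turn": 0,"grip": -0.2}
    - {"x": 0,"y": 0,"z": 0,"turn": 0,"grip": -0.2}

```text
clock: 5.72
tool_pos: [0.5523, -0.21, 0.0268]
orientation: [0.983, 0.182, -0.001, -0.001]
wrist_force: [0.4, -0.3, 0.7]
opening: 0.0512
grasp_force: 0.0
```

Call:
arm_command:
  increments:
    - {"x": 0,"y": 0,"z": 0.2,"turn": 0,"grip": -0.2}
    - {"x": 0,"y": 0,"z": 0,"turn": 0,"grip": -0.2}
    - {"x": 0,"y": 0,"z": 0,"turn": 0,"grip": -0.2}

```text
clock: 6.1
tool_pos: [0.5533, -0.2106, 0.022]
orientation: [0.983, 0.182, -0.0, -0.0]
wrist_force: [-0.2, -0.2, 0.4]
opening: 0.0511
grasp_force: 0.0
```

Run:
```python
from h import *
im=get_image("scene");cv2.imwrite(f"pics/scene4.png",im[:,:,::-1])
print(observe()["tool_pos"])
print(blobs(im,(180,195,245,285),(100,130,60),(125,255,255)))
# compare with untouched view: lowest dark finger pixels near the grips
S0=cv2.imread("pics/scene0.png").max(2);
for n in("scene3","scene4"):
    g=cv2.imread(f"pics/{n}.png").max(2); m=((g<60)&(S0.astype(int)-g>40))[:285]
    print(n,[(u,int(np.where(m[:,u])[0].max())) for u in range(186,230,2) if m[:,u].any()])
```

```text
[ 0.55347145 -0.21066391  0.02220131]
[([199.0, 233.8], 21, [17, 34, 6, 11]), ([213.6, 236.4], 34, [32, 34, 4, 15])]
scene3 [(186, 213), (188, 215), (190, 217), (192, 226), (194, 228), (196, 230), (198, 233), (200, 239), (202, 235), (204, 232), (206, 206), (208, 210), (210, 213), (212, 234), (214, 236), (216, 233), (218, 234), (220, 255), (222, 252), (224, 248), (226, 251), (228, 249)]
scene4 [(186, 222), (188, 232), (190, 233), (192, 235), (194, 236), (196, 233), (198, 233), (200, 239), (202, 235), (204, 234), (206, 209), (208, 210), (210, 213), (212, 234), (214, 218), (216, 233), (218, 237), (220, 256), (222, 252), (224, 256), (226, 251), (228, 247)]
```

Call:
arm_command:
  increments:
    - {"x": 0,"y": 0,"z": 0.25,"turn": 0,"grip": -0.2}
    - {"x": 0,"y": 0,"z": 0.2,"turn": 0,"grip": -0.2}
    - {"x": 0,"y": 0,"z": 0,"turn": 0,"grip": -0.2}

```text
clock: 6.52
tool_pos: [0.5525, -0.2101, 0.0075]
orientation: [0.983, 0.182, -0.001, -0.001]
wrist_force: [0.3, 0.4, -0.2]
opening: 0.0509
grasp_force: 0.0
```

Call:
arm_command:
  increments:
    - {"x": 0,"y": 0,"z": 0,"turn": 0,"grip": 0.0}
    - {"x": 0,"y": 0,"z": 0,"turn": 0,"grip": 0.1}
    - {"x": 0,"y": 0,"z": 0,"turn": 0,"grip": 0.15}
    - {"x": 0,"y": 0,"z": 0,"turn": 0,"grip": 0.2}
    - {"x": 0,"y": 0,"z": 0,"turn": 0,"grip": 0.2}

```text
clock: 7.15
tool_pos: [0.5538, -0.2108, 0.0091]
orientation: [0.983, 0.182, 0.0, 0.0]
wrist_force: [0.8, 0.3, 2.9]
opening: 0.0342
grasp_force: 4.0
```

Run:
```python
from h import *
im=get_image("scene");cv2.imwrite(f"pics/scene5.png",im[:,:,::-1])
s=observe();print(s["tool_pos"],s["wrist_force"],s["opening"],s["grasp_force"])
print("green",blobs(im,(180,195,245,285),(45,90,60),(85,255,255)))
S4=cv2.imread("pics/scene4.png")[:,:,::-1]
for n,a in(("before",S4),("after",im)):
    for r in(250,256,268): print(n,r,a[r,180:216].max(1).tolist())
```

```text
[ 0.55381164 -0.2107742   0.0091259 ] [-0.1784427   0.39480177  3.35123196] 0.034179639967731226 3.999928129487671
green [([200.7, 262.7], 15, [19, 65, 4, 6])]
before 250 [116, 116, 115, 113, 112, 111, 111, 113, 113, 113, 113, 113, 111, 114, 110, 81, 59, 59, 62, 66, 67, 67, 65, 66, 66, 64, 63, 73, 116, 136, 107, 72, 65, 64, 64, 63]
before 256 [114, 106, 87, 76, 78, 80, 84, 86, 90, 114, 144, 144, 102, 77, 100, 133, 147, 151, 152, 154, 154, 153, 154, 154, 155, 154, 152, 153, 147, 113, 116, 143, 154, 155, 154, 145]
before 268 [112, 112, 112, 107, 94, 89, 82, 87, 97, 96, 86, 72, 81, 87, 75, 71, 71, 72, 70, 70, 72, 73, 73, 79, 118, 148, 130, 81, 71, 73, 73, 74, 75, 75, 72, 71]
after 250 [117, 116, 115, 114, 112, 112, 112, 112, 113, 113, 113, 113, 113, 102, 90, 110, 109, 72, 57, 59, 63, 67, 68, 66, 65, 74, 120, 144, 116, 77, 64, 61, 64, 65, 64, 64]
after 256 [114, 106, 88, 76, 77, 81, 85, 86, 88, 88, 94, 123, 152, 142, 98, 93, 118, 137, 151, 154, 154, 153, 154, 154, 156, 158, 145, 104, 111, 143, 154, 156, 155, 155, 154, 144]
after 268 [112, 113, 113, 109, 97, 90, 90, 87, 87, 93, 96, 86, 72, 70, 71, 72, 70, 71, 70, 71, 75, 95, 130, 132, 90, 73, 71, 72, 72, 71, 72, 73, 74, 74, 73, 73]
```

Contact confirmed: 4 N on the pads and the arms closing. I close a bit more and lift.

Call:
arm_command:
  increments:
    - {"x": 0,"y": 0,"z": 0,"turn": 0,"grip": 0.25}
    - {"x": 0,"y": 0,"z": 0,"turn": 0,"grip": 0.3}
    - {"x": 0,"y": 0,"z": 0,"turn": 0,"grip": 0.3}
    - {"x": 0,"y": 0,"z": 0,"turn": 0,"grip": 0.3}

```text
clock: 7.7
tool_pos: [0.5542, -0.2114, 0.0094]
orientation: [0.983, 0.182, 0.001, 0.001]
wrist_force: [0.8, -1.0, 5.7]
opening: 0.0299
grasp_force: 5.9
```

Call:
arm_command:
  increments:
    - {"x": 0,"y": 0,"z": -0.2,"turn": 0,"grip": 0.3}
    - {"x": 0,"y": 0,"z": -0.3,"turn": 0,"grip": 0.3}
    - {"x": 0,"y": 0,"z": -0.5,"turn": 0,"grip": 0.3}
    - {"x": 0,"y": 0,"z": -0.5,"turn": 0,"grip": 0.3}
    - {"x": 0,"y": 0,"z": -0.5,"turn": 0,"grip": 0.3}

```text
clock: 8.32
tool_pos: [0.5536, -0.2107, 0.0701]
orientation: [0.983, 0.182, 0.0, 0.0]
wrist_force: [0.7, 0.1, -1.2]
opening: 0.0299
grasp_force: 4.1
```

Call:
arm_command:
  increments:
    - {"x": 0,"y": 0,"z": -0.5,"turn": 0,"grip": 0.3}
    - {"x": 0,"y": 0,"z": -0.2,"turn": 0,"grip": 0.32}
    - {"x": 0,"y": 0,"z": 0,"turn": 0,"grip": 0.34}
    - {"x": 0,"y": 0,"z": 0,"turn": 0,"grip": 0.34}
    - {"x": 0,"y": 0,"z": 0,"turn": 0,"grip": 0.34}

```text
clock: 8.95
tool_pos: [0.5527, -0.2102, 0.0887]
orientation: [0.983, 0.182, -0.001, -0.001]
wrist_force: [0.1, 0.9, -1.0]
opening: 0.0283
grasp_force: 4.5
```

Run:
```python
from h import *
s=observe();print(s["tool_pos"],s["wrist_force"],s["opening"],s["grasp_force"],s["torque"])
for n in("top","scene"):
    im=get_image(n);cv2.imwrite(f"pics/{n}6.png",im[:,:,::-1])
T=cv2.imread("pics/top6.png");S=cv2.imread("pics/scene6.png")
o=np.hstack([cv2.resize(T[135:235,360:460],(400,400),interpolation=2),cv2.resize(S[160:300,150:250],(400,560),interpolation=2)[:400]]) if 0 else np.zeros((600,800,3),np.uint8)
a=cv2.resize(T[135:255,380:460],(400,600),interpolation=2);b=cv2.resize(S[165:285,155:235],(400,600),interpolation=2)
cv2.imwrite("pics/crop7.png",np.hstack([a,b]))
```

```text
[ 0.55271191 -0.21022264  0.08869596] [ 0.06091077  0.91528156 -0.97987894] 0.028336577860629597 4.518158566315833 [-0.01256247 -0.02126579 -0.03065561]
```

View pics/crop7.png

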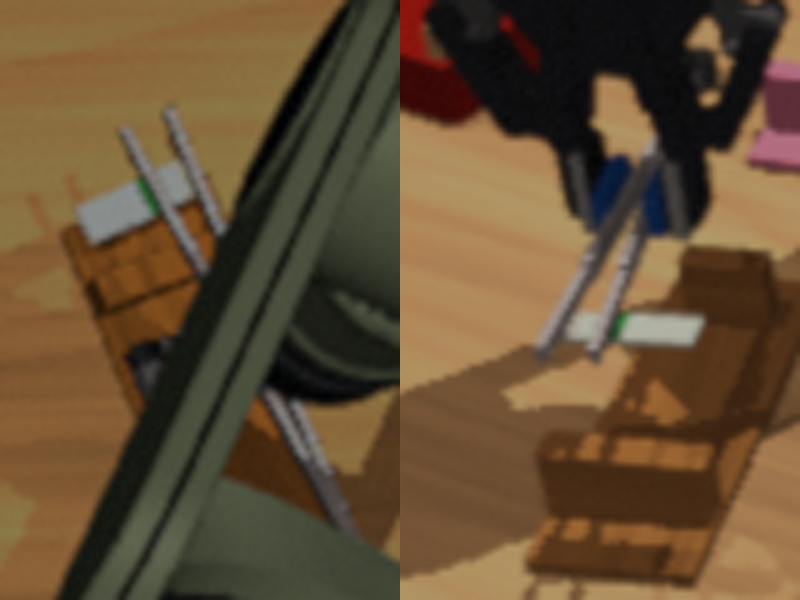

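Crop 7: the tweezers hang level in the air, held by the blue grips. The sprung arm lies over the green mark, with the force at 4.5 N and the opening at 28.3 mm. Tips in the top view are at (414,157) and (405.2,161), in the scene at (183.6,235) and (193.8,235.6). Next I compute the transfer.

Run:
```python
from h import *
a,e=tri((414,157),(183.6,235));b,g=tri((405.2,161),(193.8,235.6));m=(a+b)/2
print(a,e,b,g,"mid",m,np.linalg.norm(a-b))
r,_=tri((250.5,198.9),(369,315.2));print("red",r,plane("top",(250.5,199),.034),plane("scene",(369.2,313.4),.034),plane("top",(251,199.5),.02))
p=np.array([.5533,-.2106]);c,s=np.cos(.367),np.sin(.367);R=np.array([[c,-s],[s,c]])
print("tip in tool x,-y",R.T@(m[:2]-p)); d=R.T@(np.array([.587,.162])-m[:2]);print("move tool x,y [30mm]",d[0]/.03,-d[1]/.03)
```

```text
[ 0.64596013 -0.17852923  0.12564055] 0.0048896767810295925 [ 0.63871871 -0.16112159  0.12553689] 0.004128036065379165 mid [ 0.64233942 -0.16982541  0.12558872] 0.018854042556926017
red [0.58613475 0.1625585  0.02969601] [0.58589748 0.16030106 0.034     ] [0.58512491 0.16399938 0.034     ] [0.58679279 0.16129406 0.02      ]
tip in tool x,-y [0.09774072 0.00611049]
move tool x,y [30mm] 2.2470093382600376 -10.986173513249353
```

Call:
arm_command:
  increments:
    - {"x": 0.1,"y": -0.5,"z": 0,"turn": 0,"grip": 0.345}
    - {"x": 0.2,"y": -1,"z": 0,"turn": 0,"grip": 0.345}
    - {"x": 0.2,"y": -1,"z": 0,"turn": 0,"grip": 0.345}
    - {"x": 0.2,"y": -1,"z": 0,"turn": 0,"grip": 0.345}
    - {"x": 0.2,"y": -1,"z": 0,"turn": 0,"grip": 0.345}

```text
clock: 9.68
tool_pos: [0.5294, -0.0729, 0.0895]
orientation: [0.983, 0.183, -0.0, -0.0]
wrist_force: [0.8, 0.5, -1.7]
opening: 0.0282
grasp_force: 4.6
```

Call:
arm_command:
  increments:
    - {"x": 0.2,"y": -1,"z": 0,"turn": 0,"grip": 0.345}
    - {"x": 0.2,"y": -1,"z": 0,"turn": 0,"grip": 0.345}
    - {"x": 0.2,"y": -1,"z": 0,"turn": 0,"grip": 0.345}
    - {"x": 0.2,"y": -1,"z": 0,"turn": 0,"grip": 0.345}
    - {"x": 0.2,"y": -1,"z": 0,"turn": 0,"grip": 0.345}

```text
clock: 10.3
tool_pos: [0.5033, 0.0777, 0.0896]
orientation: [0.983, 0.183, -0.0, -0.0]
wrist_force: [0.7, 0.2, -1.4]
opening: 0.0281
grasp_force: 4.6
```

Call:
arm_command:
  increments:
    - {"x": 0.2,"y": -1,"z": 0,"turn": 0,"grip": 0.345}
    - {"x": 0.1,"y": -0.5,"z": 0.5,"turn": 0,"grip": 0.345}
    - {"x": 0,"y": 0,"z": 0.6,"turn": 0,"grip": 0.345}
    - {"x": 0,"y": 0,"z": 0.3,"turn": 0,"grip": 0.345}
    - {"x": 0,"y": 0,"z": 0,"turn": 0,"grip": 0.345}

```text
clock: 10.92
tool_pos: [0.4954, 0.1208, 0.0463]
orientation: [0.983, 0.182, -0.001, -0.0]
wrist_force: [0.1, 0.4, 0.2]
opening: 0.0279
grasp_force: 4.6
```

Run:
```python
from h import *
for n in("top","scene"):
    im=get_image(n);cv2.imwrite(f"pics/{n}7.png",im[:,:,::-1])
s=observe();print(s["clock"],s["tool_pos"],s["wrist_force"],s["opening"],s["grasp_force"],s["torque"])
T=cv2.imread("pics/top7.png");S=cv2.imread("pics/scene7.png")
a=cv2.resize(T[165:225,220:270],(500,600),interpolation=2)[:,:400];b=cv2.resize(S[270:330,340:380],(400,600),interpolation=2)
print(a.shape,b.shape);cv2.imwrite("pics/crop8.png",np.hstack([a,b]))
for n in("top","scene"):
    im=cv2.imread(f"pics/{n}7.png")[:,:,::-1];print(n,blobs(im,(235,185,265,215) if n=="top" else (355,300,385,335),(0,170,80),(6,255,255)), proj(n,[.587,.162,.055]))
```

```text
11.025 [0.49684521 0.12084194 0.04765587] [ 0.78408819 -0.85728338 -0.00751708] 0.02830873209129581 4.556785946542732 [ 0.02522589 -0.00412278 -0.0230585 ]
(600, 400, 3) (600, 400, 3)
top [] [248.21352903 197.12837039]
scene [([368.7, 315.6], 45, [11, 12, 7, 9])] [368.77328132 305.34887195]
```

Run:
```python
from h import *
T=cv2.imread("pics/top7.png");T0=cv2.imread("pics/top0.png");S=cv2.imread("pics/scene7.png");S0=cv2.imread("pics/scene0.png")
print(blobs(T[:,:,::-1],(190,180,270,225),(100,130,60),(125,255,255)),blobs(T[:,:,::-1],(235,180,270,225),(0,120,40),(8,255,255)))
d=np.abs(T.astype(int)-T0).max(2)>25
for v in range(186,216,2): print(v,''.join('#' if d[v,u] else '.' for u in range(225,285)))
print()
d=np.abs(S.astype(int)-S0).max(2)>25
for v in range(270,330,2): print(v,''.join('#' if d[v,u] else '.' for u in range(335,395)))
```

```text
[] [([249.2, 196.6], 5, [13, 16, 3, 2])]
186 ............................................................
188 ............................................................
190 ............................................................
192 ............................................................
194 ..........................#........##.....###########.......
196 .................##.......#........####..#############......
198 ................#######################################.....
200 #######.####################.##############################.
202 #######..###################################################
204 #######.################################..##################
206 #########################################.##################
208 ############################################################
210 ############################################################
212 #######################################...##################
214 #################################..#########################

270 ...........################...###....####...................
272 ..........####
[... 1166 characters left out ...]
###....##...###################...................
310 ############.....##..###########################............
312 ##########......###.##.......####################...........
314 #########........###.........#####..........................
316 ...###..........#####........##.............................
318 ................#.###.......................................
320 ................#...........................................
322 ............................................................
324 ............................................................
326 ............................................................
328 ............................................................
```

Run:
```python
from h import *
T=cv2.imread("pics/top7.png");S=cv2.imread("pics/scene7.png")
a=cv2.resize(T[180:220,235:275],(400,400),interpolation=2);b=cv2.resize(S[270:330,350:390],(400,600),interpolation=2)
a=np.vstack([a,np.zeros((200,400,3),np.uint8)]);cv2.imwrite("pics/crop8.png",np.hstack([a,b]))
```

```text
(no output)
```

View pics/crop8.png

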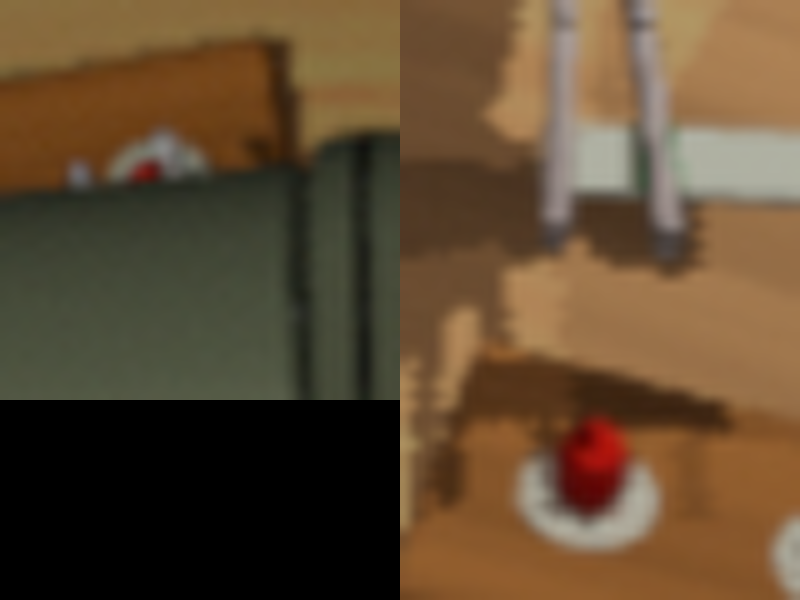

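Crop 8: scene tips are at (365.5,294.5) and (376.8,295.5), with the sprung arm over the green mark. Top tips are at (251.5,193) and (243,196.5), straddling the bead. I compute the remaining correction.

Run:
```python
from h import *
c,s=np.cos(.367),np.sin(.367);R=np.array([[c,-s],[s,c]])
t=[]
for n,f,q,zt,b in(("top",(251.5,193.1),(243,196.6),.0885,(250.5,199)),("scene",(365.5,294.3),(376.8,295.4),.0845,(369.2,313.4))):
    F,Q=plane(n,f,zt),plane(n,q,zt);m=(F+Q)/2;B=plane(n,b,.034);u=Q-F
    print(n,"mid",m,"bead",B,"tipdir yaw",np.arctan2(u[1],u[0])-np.pi/2,np.linalg.norm(u),"delta tool x,y mm",(R.T@(B-m)[:2]*[1000,-1000]).round(1))
print(tri((247.2,194.8),(371.1,294.9)))
```

```text
top mid [0.58679765 0.15879428 0.0885    ] bead [0.58589748 0.16030106 0.034     ] tipdir yaw 0.3655823265493008 0.018966698128318235 delta tool x,y mm [-0.3 -1.7]
scene mid [0.59018384 0.16477932 0.0845    ] bead [0.58512491 0.16399938 0.034     ] tipdir yaw 0.34304982069229606 0.018827422587300746 delta tool x,y mm [-5.  -1.1]
(array([0.5874424 , 0.16192421, 0.08065256]), np.float64(0.0038504514050073132))
```

Call:
arm_command:
  increments:
    - {"x": -0.05,"y": -0.05,"z": 0.4,"turn": 0,"grip": 0.345}
    - {"x": 0,"y": 0,"z": 0.4,"turn": 0,"grip": 0.345}
    - {"x": 0,"y": 0,"z": 0.2,"turn": 0,"grip": 0.345}
    - {"x": 0,"y": 0,"z": 0,"turn": 0,"grip": 0.345}
    - {"x": 0,"y": 0,"z": 0,"turn": 0,"grip": 0.345}

```text
clock: 11.65
tool_pos: [0.4949, 0.122, 0.0177]
orientation: [0.983, 0.182, 0.0, 0.0]
wrist_force: [0.8, 0.2, -0.2]
opening: 0.0283
grasp_force: 4.5
```

Run:
```python
from h import *
for n in("top","scene"):
    im=get_image(n);cv2.imwrite(f"pics/{n}8.png",im[:,:,::-1])
s=observe();print(s["clock"],s["tool_pos"],s["wrist_force"],s["opening"],s["grasp_force"])
S=cv2.imread("pics/scene8.png");S0=cv2.imread("pics/scene0.png")
print(blobs(S[:,:,::-1],(355,300,385,335),(0,170,80),(6,255,255)))
hs=cv2.cvtColor(S,cv2.COLOR_BGR2HSV)
for v in range(296,326): print(v,''.join('R' if (hs[v,u,0]<7 and hs[v,u,1]>190) else 'G' if 40<hs[v,u,0]<85 and hs[v,u,1]>60 else '#' if hs[v,u,1]<75 and hs[v,u,2]>110 else 'd' if hs[v,u,1]<75 else '.' for u in range(352,392)))
T=cv2.imread("pics/top8.png");hs=cv2.cvtColor(T,cv2.COLOR_BGR2HSV)
for v in range(188,206): print(v,''.join('R' if (hs[v,u,0]<7 and hs[v,u,1]>190) else '#' if hs[v,u,1]<90 and hs[v,u,2]>100 else 'd' if hs[v,u,1]<90 else '.' for u in range(232,272)))
for z in(.05,.046,.055): print(z,proj("scene",[.587,.162,z]),proj("top",[.587,.162,z]))
```

```text
11.75 [0.49513411 0.12202463 0.01799082] [-0.00777252 -0.01193981 -0.50081077] 0.027561060722687575 4.546249671202531
[([368.8, 315.8], 41, [11, 12, 7, 9])]
296 ............#########d##################
297 ............#########d##################
298 ............#########d##################
299 ............#########d##################
300 ............#########d##################
301 ............###.......d#################
302 ............###........###..............
303 ............###........###..............
304 ............dd.........###..............
305 .............d.........dd...............
306 .............d..........................
307 ........................................
308 ........................................
309 ........................................
310 ........................................
311 ........................................
312 ................RRR.....................
313 ...............RRRR.....................
314 ..............RRRRRR....................
315 ..............RRRRRRR...................
316 ...........###.RRRRR...................
[... 701 characters left out ...]
#...................
195 ...............########.................
196 ..............###...####................
197 ..............##.RR.####d...............
198 ##...........###RRRR#####............ddd
199 ###.........###dRRRR.####...........dddd
200 d##.........####.RRR.dd##...........dddd
201 d###........d##d..R..dddd.dddddddddddddd
202 .d##........dddddddddddddddddddddddddddd
203 dddd..dddddddddddddddddddddddddddddddddd
204 dddddddddddddddddddddddddddddddddddddddd
205 dddddddddddddddddddddddddddddddddddddddd
0.05 [368.52373666 307.36723176] [248.57534726 197.46411006]
0.046 [368.32554426 308.97024579] [248.86241562 197.73048756]
0.055 [368.77328132 305.34887195] [248.21352903 197.12837039]
```

Run:
```python
from h import *
T=cv2.imread("pics/top8.png").astype(int);T0=cv2.imread("pics/top0.png").astype(int)
d=(T-T0).sum(2)
for v in range(190,203): print(v,' '.join(f"{d[v,u]:4d}" for u in range(238,260)))
c,s=np.cos(.367),np.sin(.367);R=np.array([[c,-s],[s,c]])
B=plane("scene",(369.0,313.2),.034)
for z in(.052,.055):
    F,Q=plane("scene",(365.2,304.5),z),plane("scene",(376.3,304.2),z);m=(F+Q)/2
    print(z,m,B,(R.T@(B-m)[:2]*[1000,-1000]).round(1))
```

```text
190   16   13   13   15    9   10   14   13   10   14   17    3   11   18   12   12   13   15   13   16    9   12
191   16   13   10   15   11   11   19   18   12   17   15    6   12   16   10   17    5   12    6   13   15   14
192   15   16   12   16   11   14   10   12   14    9   17   16   12   11    9    8   22   13   10   14   15   17
193   14   14    7   14    8    9   11   16   12    9    8   13   13   13   10   16   14   12   11   13   19   14
194   15   14   15    6   15   12   15   11    9   13   15   20   18   20    2    0   11   17   10   11    5   12
195   10   13   14   16   17    7    5   17   13   23   14   19   20   28    7  -24  -14   11   -7  -18  -18    0
196   13   21   11   11   12   15   11    8   19   19   19    9   17   55   69   -6  -16   11  -23  -75  -71  -21
197   11    4   14   12   14    5   12   18   23   16   13   12   17   61  182  138   40   17  -12  -63  -78  -27
198   18   10   10   12    6   12   38   25   22    8   -6   -9   11   43  187  208   92   13    1  -56  -67  -38
199    9   12   17   11   16   41  104   43   11  -11  -36   -1    6    3   99  173   46  -10   16  -26  -81  -70
200   15   17   17    6   15   65  153   80   24    1  -38  -17    5    1   17   94  -23  -67  -21  -43  -76  -78
201   14   19    3    1   -5   -9   96   91    2  -53 -104  -91  -40  -29 -114 -111 -145 -156 -106  -81  -87  -87
202   -9  -19  -23  -38  -51  -59  -34  -33 -121 -198 -222 -188 -160 -160 -222 -253 -234 -173 -105  -83  -78  -74
0.052 [0.58042159 0.16335898 0.052     ] [0.58484841 0.16351529 0.034     ] [4.2 1.4]
0.055 [0.58322687 0.16416968 0.055     ] [0.58484841 0.16351529 0.034     ] [1.3 1.2]
```

Call:
arm_command:
  increments:
    - {"x": 0.03,"y": 0.03,"z": 0.07,"turn": 0,"grip": 0.345}
    - {"x": 0,"y": 0,"z": 0,"turn": 0,"grip": 0.345}
    - {"x": 0,"y": 0,"z": 0,"turn": 0,"grip": 0.345}
    - {"x": 0,"y": 0,"z": 0,"turn": 0,"grip": 0.345}
    - {"x": 0,"y": 0,"z": 0,"turn": 0,"grip": 0.345}

```text
clock: 12.38
tool_pos: [0.4958, 0.1215, 0.0155]
orientation: [0.983, 0.182, 0.0, -0.0]
wrist_force: [-0.1, 0.8, -0.0]
opening: 0.0279
grasp_force: 4.5
```

Call:
arm_command:
  increments:
    - {"x": 0,"y": 0,"z": 0,"turn": 0,"grip": 0.345}
    - {"x": 0,"y": 0,"z": 0,"turn": 0,"grip": 0.345}
    - {"x": 0,"y": 0,"z": 0,"turn": 0,"grip": 0.345}
    - {"x": 0,"y": 0,"z": 0,"turn": 0,"grip": 0.345}

```text
clock: 12.88
tool_pos: [0.4958, 0.1215, 0.0155]
orientation: [0.983, 0.182, 0.0, 0.0]
wrist_force: [-0.0, 0.0, -1.6]
opening: 0.028
grasp_force: 4.5
```

Run:
```python
from h import *
S=get_image("scene");s=observe();print(s["clock"],s["tool_pos"],s["joint_velocities"].round(3),s["wrist_force"],s["opening"],s["grasp_force"])
print(blobs(S,(355,300,385,335),(0,170,80),(6,255,255)))
hs=cv2.cvtColor(S,cv2.COLOR_RGB2HSV)
for v in range(290,314): print(v,''.join('R' if (hs[v,u,0]<7 and hs[v,u,1]>190) else 'G' if 40<hs[v,u,0]<85 and hs[v,u,1]>35 else '#' if hs[v,u,1]<75 and hs[v,u,2]>110 else 'd' if hs[v,u,1]<75 else '.' for u in range(352,392)))
for v in(296,298,300): print(S[v,370:382].tolist())
```

```text
12.925 [0.49580109 0.12149967 0.01548858] [ 0.001  0.     0.    -0.001 -0.    -0.001] [-0.42809611 -0.18495677 -1.13819942] 0.028341953446540388 4.546864346093571
[([368.8, 315.7], 43, [11, 12, 7, 9])]
290 ............###.....d##.................
291 ............###.....d##d................
292 ............###......##d................
293 ............###......###................
294 ............###dd....###................
295 ...........d########.###d########.......
296 ............########d###G##############.
297 ...........d########G###################
298 ...........#########dd##################
299 ...........d########dd##################
300 ...........#########dG##################
301 ...........#########dd##################
302 ...........####.......##################
303 ...........###........###...............
304 ............##........###...............
305 ............dd........###...............
306 ............dd.........d................
307 ............d..........d................
308 .......................d................
309 ........................................
310 ........................................
311 ........................................
312 ................RRR.....................
313 ...............RRRRR....................
[[172, 172, 157], [150, 151, 135], [96, 99, 84], [119, 111, 105], [155, 144, 139], [143, 141, 129], [138, 148, 127], [168, 170, 154], [170, 171, 157], [170, 171, 157], [170, 171, 157], [170, 171, 157]]
[[173, 174, 160], [154, 154, 140], [102, 102, 89], [99, 95, 88], [140, 129, 125], [146, 143, 133], [149, 156, 138], [172, 174, 160], [174, 176, 162], [174, 176, 162], [174, 176, 162], [174, 176, 162]]
[[170, 171, 157], [154, 154, 140], [101, 103, 88], [76, 82, 68], [125, 116, 112], [149, 146, 137], [154, 159, 144], [172, 174, 160], [174, 175, 161], [174, 176, 162], [174, 176, 162], [174, 176, 161]]
```

```bash
python3 -c "
from workcell import *
print(job_done())"
```

```text
the job is handed in; nothing more can be done
None
```

I handed the job in at about 13 s: the tweezers are held still by the blue grips with the sprung arm over the green mark (28 mm over both grips, 4.5 N), and the tips are centred to within about 2 mm by the camera estimate, roughly 15 mm above the untouched red bead.

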